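# Put three studio things back in their own places

### The job

Three things have been put back in one another's places: the cork block belongs in the square plywood cubby, the terracotta incense burner on the round ceramic tray, and the table chime in the long plywood cubby, lying along it. Put each upright in the middle of its own place, parking one of them near the middle of the empty felt mat, released and standing, while you swap the rest. Set things down rather than dropping them, tip nothing over, and leave the kettlebell, the carton and the jar where they are.

Things in the scene. Friction and masses are not known exactly. Their poses are not given: they have to be found in the camera images.
- cork_block: Loose grey cork block, a plain brick shape with slightly rounded edges, 80 (x) x 50 (y) x 45 (z) mm, about 80 g. Origin: centre of its underside. x runs along its 80 mm side, z up. Grip across the 50 mm width. At the start it stands on the round tray.
- burner: Loose terracotta incense-cone burner: upright drum 56 mm in diameter and 40 mm high, with a low domed top and a little ball knob, 69 mm high in all, about 200 g. Origin: centre of its underside. z up; its yaw does not matter. Grip the drum across its diameter. At the start it stands in the long cubby.
- chime: Loose table chime: dark wooden bar base 120 (x) x 36 (y) x 30 (z) mm carrying a silvery tube 14 mm thick and 110 mm long, along x, whose axis is 44 mm above the underside (51 mm high in all); about 250 g. Origin: centre of its underside. x runs along the base, z up. Grip the base across its 36 mm width at mid-length. At the start it stands in the square cubby.
- square_cubby: Home of the cork block: low open-topped square plywood compartment, inside 145 x 145 mm, walls 8 mm thick with their top 22 mm above the table (14 mm above the floor inside). Origin: centre of its underside, on the table. Its floor lies 8 mm above the origin. Fixed. x and y run along its sides.
- round_tray: Home of the burner: round white ceramic tray, 162 mm across the rim, flat floor about 140 mm across, rim top 14 mm above the table. Origin: centre of its underside, on the table. Its floor lies 8 mm above the origin. Fixed. 
- long_cubby: Home of the chime: low open-topped oblong plywood compartment, inside 170 (x) x 100 (y) mm, walls 8 mm thick with their top 22 mm above the table (14 mm above the floor inside). Origin: centre of its underside, on the table. Its floor lies 8 mm above the origin. Fixed. x runs along its long side.
- felt_mat: The free spot: flat grey felt mat, 140 x 140 mm and 8 mm thick, no rim, empty at the start. Origin: centre of its underside, on the table; its top is 8 mm above. Fixed.
- kettlebell: Bystander: heavy steel kettlebell, ball 104 mm in diameter with a loop handle, 151 mm high, out to the right of the work. Origin: centre of its underside. 
- carton: Bystander: low cardboard incense carton, 60 x 130 x 28 mm, at the far side of the table. Origin: centre of its underside. 
- jar: Bystander: small amber glass jar with a wooden lid, 56 mm in diameter, 80 mm high, at the far side of the table. Origin: centre of its underside. 
Mind the look-alikes: they are no part of the job. Of the things shaped like the cork_block, the grey one is meant. What is shaped like the long_cubby but pink is not meant.

How it is judged:
By the outcome, as a careful person would: the job done as asked, in the order asked, and still so for the second after the job is handed in, with the robot touching nothing.
It also fails if it takes over 112 s, if anything falls off the work surface, if the arm or the gripper's body presses on something with over 40 N, if the wrist force passes 120 N, or if a joint passes its speed limit or range.

### The arm

A 7-joint arm with a two-finger parallel gripper is mounted at the origin on the work surface. World frame = base frame: x ahead of the robot, y to its left, z up, the work surface at z = 0. Lengths are in mm, angles in rad, forces in N, time in s.
With the tool pointing down it reaches from about 400 to 875 mm from the base axis. Payload 4.4 kg.
Tool frame: the origin (TCP) lies at the very end of the fingers, on their centre line; the grasp point (between the pads) lies 19 mm behind it; z points along the fingers, x is the direction in which the jaws open and shut, and the axes are right-handed (so a half turn about z gives the same grasp; the last joint's range is limited). The gripper opens to 85 mm and grips with 20 to 120 N. Pads are 22 mm wide; open, the fingers measure 114 mm over their backs; the gripper's body (76 mm by 85 mm) begins 54 mm behind the grasp point. The pads swing forward as they close: fully open they stand 13 mm farther back than shut.
Start: joints at [1.077, 0.628, 0.038, 1.517, -0.027, 0.996, -0.02], TCP at [269.694, -591.425, 231.313] pointing down, gripper open.
Joint ranges: [-3.06, 3.06], [-0.37, 2.12], [-1.25, 1.32], [0.18, 2.47], [-1.1, 4.24], [0.23, 1.98], [-2.94, 2.94]. Speed limits (rad/s): [2.57, 2.57, 3.14, 3.14, 3.14, 3.14, 3.14].

### API

Orientations are given as [roll, pitch, yaw] about the fixed x, y, z axes, in that order (R = Rz(yaw) Ry(pitch) Rx(roll)).
In Python, from cell import telemetry, get_image, get_calibration, ctrl gives the robot as it stands. The module is installed in compiled form; this text tells all that it offers.
- The arm moves only by the tool arm_command, never from a script. Its arguments are lists of equal length, an entry for each row: "rot": the turn, a rotation vector about the world's x, y, z in degrees, a list of three; "slide": the shift along the world's x, y, z in mm, a list of three; "gripper": the finger opening in mm, from 0 to 85.4. A call has 1 to 5 rows; each row shifts and turns the pose as measured when the row begins; what a row does not reach is not made up. A row lasts 1/12 s, in which the tool goes at most 41.7 mm and 7.16 degrees, less where a joint would pass 70% of its speed; a pose out of reach is approached as far as the arm can. A call with a gripper value outside its range is refused whole. The fingers move at their own pace and stop on an object; the grip force is fixed at half the most. Time passes only in rows, so rows that do not move let the fingers close. It gives the time, the measured TCP pose, the force and the opening at its end, in the units of the state.
- telemetry.read_state(): the state, without advancing time (a new reading comes with each control period).
- get_image(name): name is "side" or "top" or "wrist"; returns (picture, depth): 480x640x3 uint8, red, green, blue; 480x640 float32, mm along the optical axis (not along the pixel's ray), 0 where there is no reading.
- get_calibration(name): a dict with "fx", "fy", "cx", "cy" (pixels), "xyz" and "attitude" of the camera in the world. Camera axes: x right, y up, looking along -z (the intrinsics and any distortion apply to the point x, -y, -z); pixel columns grow to the right and rows downward; lengths in mm; the calibration is good to about 2 mm. A picture is of the moment at which its call begins: read the wrist's pose just before it. get_calibration takes no time and is no camera call; for the wrist camera it gives the pose at the moment of the call.
- ctrl.finish_job(): hands the job in, once; it reports no verdict.
The state is a dict: "clock": time; "qpos": joint angles; "qd": joint speeds; "tau": joint torques, N m; "eef_pos": TCP position; "tool_rot": TCP orientation; "force": force on the tool from outside, world axes, zero at the start; "torque": the same for the moment, N m; "width": finger opening in mm.
Only numpy, scipy, OpenCV 4.12 (cv2) and the standard library are available. Lean on these libraries where they do the work, as an engineer would, in place of code of your own. Each camera call takes 0.05 s, during which the arm holds its last target.

## Working session

There is one attempt and no reset: what is moved stays moved. The work goes in short steps, Python scripts to look and compute and a tool call to move; the robot and the scene stay as the last step left them, time stands still between calls to the robot, and variables do not carry over. Pictures are saved under pics/ and viewed, and the job is handed in when it is done.

Besides the shell and the picture viewer there is one more tool, called after ">>>" in YAML: its name, and indented under it one key for each argument. arm_command: Moves the arm, as the interface text tells. Its arguments: {"type":"object","properties":{"rot":{"type":"array"},"slide":{"type":"array"},"gripper":{"type":"array"}},"required":["rot","slide","gripper"]}

```bash
mkdir -p pics; python3 - <<'E'
from cell import telemetry, get_image, get_calibration
import cv2
print(telemetry.read_state())
for n in ["top","side"]:
    p,d=get_image(n); cv2.imwrite(f"pics/{n}0.png",p[:,:,::-1]); print(n,get_calibration(n),(d>0).mean())
    import numpy as np; np.save(f"{n}0_d.npy",d); np.save(f"{n}0.npy",p)
E
```

```text
{'clock': 0.0, 'qpos': array([ 1.07717142,  0.62934366,  0.0384393 ,  1.5183719 , -0.02698281,
        0.99628775, -0.02002791]), 'qd': array([-0.00033681, -0.00180234, -0.00133822, -0.00054252,  0.00042661,
       -0.00029718,  0.00085399]), 'tau': array([ 3.70773378e-04, -5.63399184e+01,  1.22629814e+00, -1.93444526e+01,
        1.09570508e-02,  1.06929091e-02,  8.82278698e-06]), 'eef_pos': array([ 269.4447032 , -590.8378509 ,  230.38939608]), 'tool_rot': array([ 3.14155484e+00,  1.89229808e-03, -1.14298795e+00]), 'force': array([-0.03149668, -0.44431389,  0.02944437]), 'torque': array([-0.05359947, -0.02286025,  0.01193249]), 'width': 85.13047728858693}
top {'fx': 579.1387233149849, 'fy': 579.1387233149849, 'cx': 323.00170258299124, 'cy': 233.49702884710297, 'xyz': array([ 275.42552275,  -22.34777231, 1600.14337347]), 'attitude': array([ 1.46864101e-01, -4.27698140e-04, -1.57897037e+00])} 0.9960091145833333
side {'fx': 459.5522507234521, 'fy': 459.5522507234521, 'cx': 321.52121252639813, 'cy': 240.771382565151, 'xyz': array([  23.57646708, 1073.91327753, 1071.38325443]), 'attitude': array([ 0.85439855, -0.00692383, -2.71227417])} 0.9961197916666666
```

View pics/top0.png

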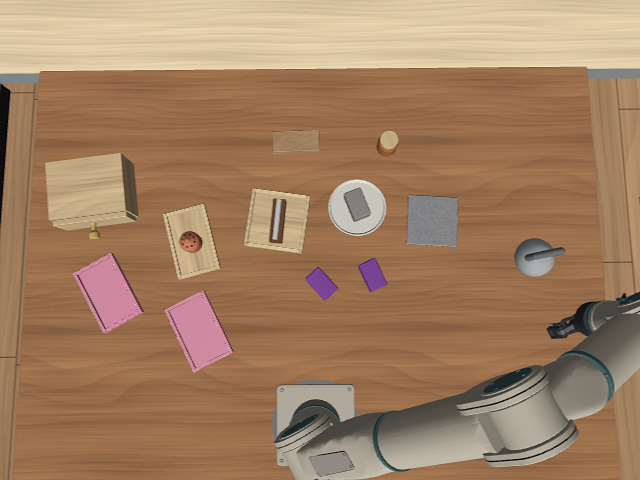

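View pics/side0.png

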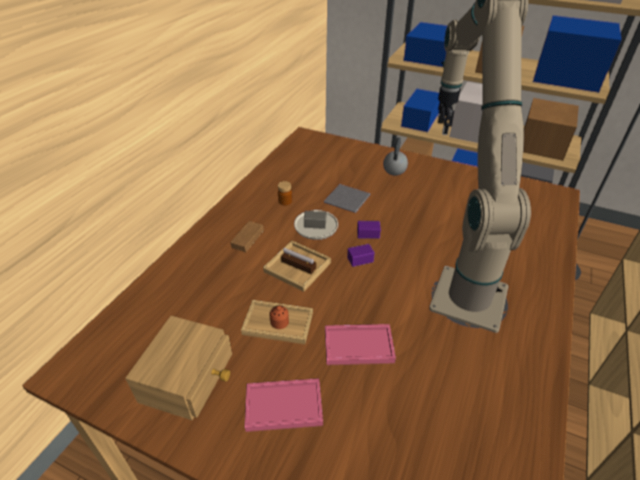

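The top view shows the burner in the long cubby at (191,242), the chime in the square cubby at (277,221), and the grey cork on the tray at (357,205). The mat is empty at (432,220) and the kettlebell is at (535,257). The purple bricks and pink trays are look-alikes.

```bash
cat > h.py <<'E'
import numpy as np, cv2
from scipy.spatial.transform import Rotation as R
from cell import telemetry, get_image, get_calibration
def cam(n):
    c=get_calibration(n); return c, R.from_euler('xyz',c['attitude']).as_matrix()
def ray(n,uv,z,cc=None):
    c,M=cc or cam(n); uv=np.atleast_2d(np.asarray(uv,float))
    d=np.c_[(uv[:,0]-c['cx'])/c['fx'],-(uv[:,1]-c['cy'])/c['fy'],-np.ones(len(uv))]@M.T
    t=(z-c['xyz'][2])/d[:,2]; return c['xyz']+d*t[:,None]
def cloud(n,dep,cc=None):
    c,M=cc or cam(n); v,u=np.mgrid[:480,:640]
    P=np.stack([(u-c['cx'])/c['fx']*dep,-(v-c['cy'])/c['fy']*dep,-dep],-1)
    return P@M.T+c['xyz']
def proj(n,P,cc=None):
    c,M=cc or cam(n); q=(np.atleast_2d(P)-c['xyz'])@M
    return np.c_[c['cx']+c['fx']*q[:,0]/-q[:,2], c['cy']-c['fy']*q[:,1]/-q[:,2]]
def rect(pts):
    (c,s,a)=cv2.minAreaRect(pts[:,:2].astype(np.float32)); 
    if s[0]<s[1]: s=s[::-1]; a+=90
    return np.round(c,1),np.round(s,1),round((a+90)%180-90,1)
E
python3 - <<'E'
from h import *
for n in ["top"]:
    d=np.load(n+"0_d.npy"); p=np.load(n+"0.npy"); P=cloud(n,d); Z=P[...,2]
    hsv=cv2.cvtColor(p,cv2.COLOR_RGB2HSV)
    print("table z",np.median(Z[300:360,260:300]),Z[300:360,260:300].std())
    boxes=dict(long=(155,200,225,285),square=(240,182,314,258),tray=(322,172,392,242),mat=(400,188,464,252),kb=(505,230,570,282),jar=(370,125,405,160),carton=(265,123,325,160))
    for k,(a,b,c,e) in boxes.items():
        z=Z[b:e,a:c]; print(k,"z hist",np.histogram(z,bins=[-10,4,12,18,26,35,45,50,56,62,70,85,160])[0])
        im=cv2.resize(p[b:e,a:c],None,fx=6,fy=6,interpolation=cv2.INTER_CUBIC)
    for k in boxes:
        a,b,c,e=boxes[k]; m=np.zeros_like(Z,bool); m[b:e,a:c]=1
        for lo,hi in [(4,26),(14,26),(30,47),(47,57),(57,80)]:
            q=P[m&(Z>lo)&(Z<hi)]
            if len(q)>10: print(k,lo,hi,len(q),*rect(q),"med",np.round(np.median(q,0),1))
E
python3 - <<'E'
import numpy as np,cv2
p=np.load('top0.npy')[165:290,150:470]
cv2.imwrite('pics/topz.png',cv2.resize(p,(800,312),interpolation=cv2.INTER_CUBIC)[:,:,::-1])
E
```

```text
table z 0.05811156601987477 92.303745762601
long z hist [2855 1757  365  515   80   19   37   72  112   85   22    0]
square z hist [2229 1819  380  479  192  279   19   69  111   17    0    0]
tray z hist [2216 1612  410   59   25   27  105  316  100    0    0    0]
mat z hist [1752 2018  299   12    0    0    0    0    0    0    0    0]
kb z hist [1788  274    0    1    4   28   26   51   74  130  370  619]
jar z hist [679 119  13  17  21  25  21  34  15  11 249  15]
carton z hist [1020  177   29  338  615   25    0    0    0    0    0    0]
long 4 26 2637 [491.7 347. ] [239.1 194.2] 0.7 med [490.2 339.8   9.2]
long 14 26 713 [492.1 337.5] [186.9 117.4] 14.6 med [490.9 337.6  20.6]
long 30 47 40 [480.7 338.3] [170.7  66.2] 57.4 med [474.2 317.4  40.6]
long 47 57 109 [487.  334.6] [54.2 51.3] -57.5 med [486.2 329.7  52.7]
long 57 80 204 [487.4 333.8] [46.5 45.6] 0.3 med [485.8 333.4  62.1]
square 4 26 2678 [552.6 105.4] [213.3 205.8] -0.2 med [547.6 105.7   9.4]
square 14 26 691 [548.2 101.8] [161.9 161.6] 81.4 med [547.6 105.3  20.2]
square 30 47 371 [549.8 121.1] [156.6 112.5] -9.
[... 886 characters left out ...]
7.9] 10.8 med [ 414.9 -557.    52.4]
kb 57 80 426 [ 436.6 -591.7] [99.9 97.8] -33.3 med [ 426.7 -567.1   70.6]
jar 4 26 149 [ 773.9 -209.7] [101.6  97.4] -1.2 med [ 750.3 -199.3    6.1]
jar 14 26 24 [ 742.  -203.4] [54.8 23.6] 78.4 med [ 737.4 -196.9   20.9]
jar 30 47 43 [ 746.6 -198.5] [54.7 25.2] 56.2 med [ 737.  -196.5   38.7]
jar 47 57 51 [ 748.5 -202.6] [53.4 33.7] 65.3 med [ 741.2 -200.8   51.2]
jar 57 80 157 [ 757.5 -206.1] [51.4 47.5] -53.8 med [ 754.3 -207.1   76.9]
carton 4 26 544 [778.   54.3] [168.6 108.6] 89.6 med [764.2  54.7  22.1]
carton 14 26 361 [772.8  49.2] [130.  64.] -87.6 med [767.5  51.9  23.8]
carton 30 47 255 [771.8  49.1] [129.2  58.8] -88.2 med [773.   48.6  31.8]
```

View pics/topz.png

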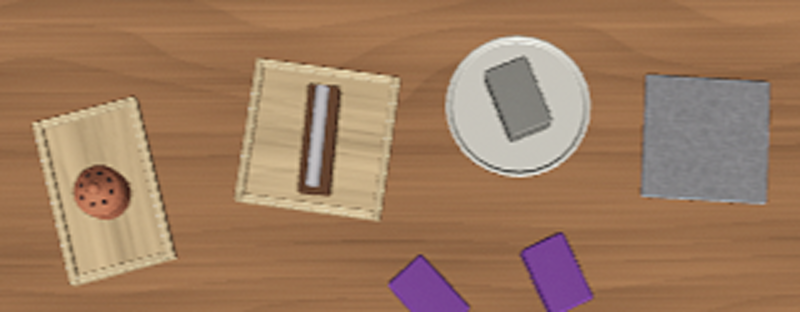

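```bash
python3 - <<'E'
from h import *
d=np.load("side0_d.npy"); P=cloud("side",d); Z=P[...,2]
p=np.load("side0.npy")
C=dict(long=(492,337.5,125),square=(548,102,115),tray=(584,-121.5,95),mat=(544.5,-329,115))
for k,(x,y,r) in C.items():
    m=(np.hypot(P[...,0]-x,P[...,1]-y)<r)
    for lo,hi in [(-10,3),(5,10),(14,24),(17,24),(47,57),(57,80)]:
        q=P[m&(Z>lo)&(Z<hi)]
        if len(q)>10: print(k,lo,hi,len(q),*rect(q),"med",np.round(np.median(q,0),1))
# tray by top colour contour: rim ellipse -> plane z=14; burner by red mask
p=np.load("top0.npy"); hsv=cv2.cvtColor(p,cv2.COLOR_RGB2HSV)
def big(m,box):
    a,b,c,e=box; M=np.zeros(m.shape,np.uint8); M[b:e,a:c]=m[b:e,a:c]*255
    cs=cv2.findContours(M,cv2.RETR_EXTERNAL,cv2.CHAIN_APPROX_NONE)[0]; return max(cs,key=cv2.contourArea)[:,0,:]
c=big((hsv[...,1]<50)&(hsv[...,2]>120),(322,172,392,242)); q=ray("top",c,13)
print("tray",cv2.minEnclosingCircle(q[:,:2].astype(np.float32)))
c=big((hsv[...,1]>130)&(hsv[...,0]<9)|(hsv[...,0]>175),(172,222,212,262)); q=ray("top",c,48)
print("burner",cv2.minEnclosingCircle(q[:,:2].astype(np.float32)),q[:,:2].min(0),q[:,:2].max(0))
c=big((hsv[...,1]<60),(400,188,464,252)); print("mat",rect(ray("top",c,8)))
E
```

```text
long -10 3 2156 [491.3 337.6] [248.3 247.6] -4.5 med [477.5 382.9  -0.9]
long 5 10 883 [486.3 344.7] [213.7 178.9] 39.8 med [489.2 346.1   7.3]
long 14 24 610 [492.8 341.5] [186.9 122.6] 14.7 med [482.  361.2  19.9]
long 17 24 505 [492.7 342.3] [187.1 120.8] 15.0 med [481.5 361.2  20.5]
long 47 57 103 [486.  344.3] [52.5 47.5] 35.9 med [478.1 355.   53.3]
long 57 80 124 [486.9 342.2] [43.2 39.1] -44.3 med [484.6 344.8  61.6]
square -10 3 744 [546.3 103.7] [228.4 224. ] 38.8 med [524.9 137.   -0.8]
square 5 10 551 [544.8 107.2] [163.2 158. ] 81.5 med [544.1 132.8   7.4]
square 14 24 532 [547.7 105.6] [166.8 164.6] 81.3 med [540.7 120.6  19.7]
square 17 24 415 [548.5 105.9] [165.6 164.5] 82.2 med [541.  120.3  20.6]
square 47 57 88 [544.9 103.7] [110.   17.9] -6.3 med [541.6 107.4  53.3]
square 57 80 45 [544.8 106.5] [109.8  13.4] -4.7 med [547.2 104.8  59.1]
tray -10 3 333 [ 580.6 -114.5] [186.5 172.7] 27.7 med [549.1 -73.4  -1.6]
tray 5 10 331 [ 583.7 -118.2] [158. 155.] -84.8 med [565.  -96.9   7.2]
tray 14 24 86 [ 581.  -113.4] [154.7 152. ] -11.3 med [574.4 -95.6  16. ]
tray 17 24 33 [ 586.4 -118.2] [138.9  93.9] -41.2 med [573.1 -95.8  20.5]
tray 47 57 192 [ 587.4 -113.4] [76.3 56.7] 24.3 med [ 585.5 -111.7   51. ]
mat -10 3 860 [ 543.8 -328.6] [227.  226.3] 44.2 med [ 533.5 -317.8   -1.4]
mat 5 10 430 [ 551.8 -332.3] [186.2 158.2] 81.9 med [ 545.1 -321.2    6.9]
tray ((584.5067138671875, -119.71294403076172), 80.4499282836914)
burner ((485.71282958984375, 333.4486999511719), 29.92396354675293) [460.08122022 304.9546587 ] [512.1320615  362.06492901]
mat (array([ 546., -329.]), array([140. , 139.4]), 86.1)
```

>>> arm_command:
  rot:
    - [0, 0, -0.6]
    - [0, 0, -0.6]
    - [0, 0, -0.6]
    - [0, 0, -0.6]
    - [0, 0, -0.6]
  slide:
    - [12, 36, 4]
    - [12, 38, 4]
    - [12, 38, 4]
    - [15, 38, 4]
    - [18, 36, 4]
  gripper: [85, 85, 85, 85, 85]

```text
clock: 0.52
eef_pos: [330.1, -406.4, 246.3]
tool_rot: [3.133, 0.003, -1.216]
force: [1.3, 0.2, 0.7]
width: 85.1
```

>>> arm_command:
  rot:
    - [0, 0, 0]
    - [0, 0, 0]
    - [0, 0, 0]
    - [0, 0, 0]
    - [0, 0, 0]
  slide:
    - [25, 30, 0]
    - [25, 32, 0]
    - [25, 32, 0]
    - [25, 32, 0]
    - [25, 32, 0]
  gripper: [85, 85, 85, 85, 85]

```text
clock: 0.93
eef_pos: [454.7, -240.3, 246.8]
tool_rot: [3.132, 0.005, -1.221]
force: [1.6, -0.9, -0.1]
width: 85.0
```

>>> arm_command:
  rot:
    - [0, 0, 0]
    - [0, 0, 0]
    - [0, 0, 0]
    - [0, 0, 0]
    - [0, 0, 0]
  slide:
    - [27, 25, 0]
    - [27, 25, 0]
    - [27, 25, 0]
    - [20, 18, 0]
    - [5, 5, 0]
  gripper: [85, 85, 85, 85, 85]

```text
clock: 1.35
eef_pos: [567.9, -126.4, 245.7]
tool_rot: [3.134, 0.01, -1.208]
force: [-0.1, 0.5, -0.7]
width: 84.7
```

```bash
cat > w.py <<'E'
from h import *
import sys
def wrist(tag):
    s=telemetry.read_state(); c=cam("wrist"); p,d=get_image("wrist")
    cv2.imwrite(f"pics/{tag}.png",p[:,:,::-1]); np.save(tag+"_d.npy",d); np.save(tag+".npy",p)
    print("tcp",np.round(s['eef_pos'],1),np.round(np.degrees(s['tool_rot']),2),"F",np.round(s['force'],1),"cam",np.round(c[0]['xyz'],1))
    return p,d,cloud("wrist",d,c),c
E
python3 - <<'E'
from w import *
p,d,P,c=wrist("w1"); np.save("w1_P.npy",P)
Z=P[...,2]; print(np.histogram(Z,bins=[-50,-4,4,12,18,26,35,45,50,56,62,70,85,400])[0])
for lo,hi in [(47,60),(50,57)]:
    q=P[(Z>lo)&(Z<hi)&(np.hypot(P[...,0]-587,P[...,1]+119)<60)]; print(len(q),*rect(q),np.median(q,0))
E
```

```text
tcp [ 567.9 -126.4  245.7] [179.54   0.57 -69.24] F [-0.1  0.5 -0.7] cam [ 642.9 -100.   388.1]
[     0 178183  38784   4831   6921   1403   4979   2789   5463   1875
    211   3769  57992]
4293 [ 588.3 -118.3] [78.6 50. ] 21.0 [ 590.5173415  -117.68780294   53.27053554]
4217 [ 588.3 -118.3] [78.7 49.7] 21.0 [ 590.23454126 -117.81652839   53.29595251]
```

View pics/w1.png

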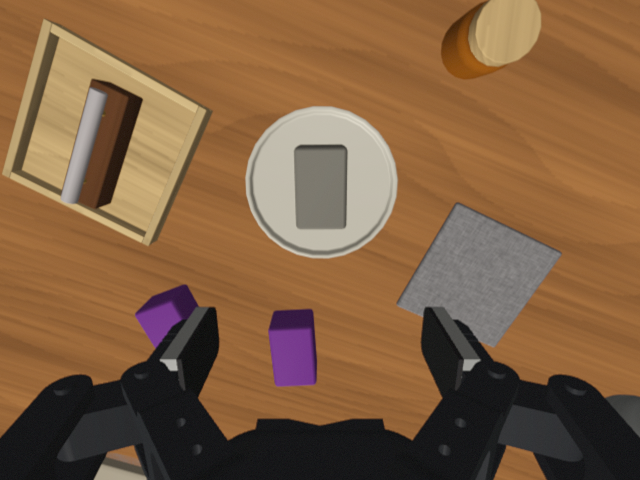

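The wrist view shows the grey cork on the tray at (321,187), the mat at (480,272), and the chime in the square cubby at (103,143). I'll refine the places from it.

```bash
python3 - <<'E'
from h import *
P=np.load("w1_P.npy"); p=np.load("w1.npy"); Z=P[...,2]; c=cam("wrist")
hsv=cv2.cvtColor(p,cv2.COLOR_RGB2HSV)
def big(m,box):
    a,b,cc,e=box; M=np.zeros(m.shape,np.uint8); M[b:e,a:cc]=m[b:e,a:cc]*255
    cs=cv2.findContours(M,cv2.RETR_EXTERNAL,cv2.CHAIN_APPROX_NONE)[0]; return max(cs,key=cv2.contourArea)[:,0,:]
q=ray("wrist",big(hsv[...,1]<60,(235,95,408,268)),12,c); print("tray",cv2.fitEllipse(q[:,:2].astype(np.float32)))
q=ray("wrist",big(hsv[...,1]<60,(395,195,565,303)),8,c); print("mat corners x",q[q[:,0].argmax(),:2],q[q[:,1].argmax(),:2],q[q[:,1].argmin(),:2])
m=(np.hypot(P[...,0]-548,P[...,1]-104)<125)
for lo,hi in [(15,26),(18,25),(52,64)]:
    q=P[m&(Z>lo)&(Z<hi)]; print("sq/chime",lo,hi,len(q),*rect(q))
E
```

```text
tray ((583.2584838867188, -119.60995483398438), (159.97105407714844, 160.13868713378906), 101.96025085449219)
mat corners x [ 619.6596319  -266.56428099] [ 486.07523177 -254.00583454] [ 606.82690921 -401.7453236 ]
sq/chime 15 26 7166 [548.5 103. ] [162.8 161.5] 81.7
sq/chime 18 25 6255 [548.5 103. ] [162.8 161.5] 81.7
sq/chime 52 64 2044 [545.8 100. ] [110.   14.3] -5.7
```

>>> arm_command:
  rot:
    - [0.4, 0, 0]
    - [0, 0, 0]
    - [0, 0, 0]
  slide:
    - [20, 8, -38]
    - [0, 0, -40]
    - [0, 0, -25]
  gripper: [75, 75, 75]

```text
clock: 1.65
eef_pos: [588.8, -122.3, 150.3]
tool_rot: [-3.137, 0.008, -1.208]
force: [-1.8, -0.8, -0.8]
width: 75.1
```

>>> arm_command:
  rot:
    - [0, 0, 0]
    - [0, 0, 0]
    - [0, 0, 0]
    - [0, 0, 0]
    - [0, 0, 0]
  slide:
    - [0, 4, -35]
    - [0, 0, -35]
    - [0, 0, -30]
    - [0, 0, -18]
    - [0, 0, -8]
  gripper: [75, 75, 75, 75, 75]

```text
clock: 2.07
eef_pos: [580.1, -126.3, 15.3]
tool_rot: [3.135, 0.007, -1.215]
force: [-0.5, -0.2, -0.3]
width: 74.8
```

```bash
cat > s.py <<'E'
from h import *
import sys
s=telemetry.read_state(); yaw=float(sys.argv[1])
r=R.from_euler('xyz',[180,0,yaw],degrees=True)*R.from_euler('xyz',s['tool_rot']).inv()
print(s['clock'],"pos",s['eef_pos'].round(1),"rotvec to go",r.as_rotvec(degrees=True).round(2),"F",s['force'].round(1),"w",round(s['width'],1))
E
python3 s.py -69
```

```text
2.0667 pos [ 580.1 -126.3   15.3] rotvec to go [-0.28 -0.48  0.62] F [-0.5 -0.2 -0.3] w 74.8
```

>>> arm_command:
  rot:
    - [-0.3, -0.5, 0.6]
    - [0, 0, 0]
  slide:
    - [8, 8, 2]
    - [0, 0, 0]
  gripper: [75, 75]

```text
clock: 2.23
eef_pos: [585.4, -120.3, 15.4]
tool_rot: [3.137, 0.001, -1.207]
force: [0.9, 0.5, 0.7]
width: 75.0
```

```bash
python3 s.py -69
```

```text
2.2333 pos [ 585.4 -120.3   15.4] rotvec to go [ 0.07 -0.28  0.18] F [0.9 0.5 0.7] w 75.0
```

>>> arm_command:
  rot:
    - [0, -0.2, 0]
    - [0, 0, 0]
    - [0, 0, 0]
    - [0, 0, 0]
    - [0, 0, 0]
  slide:
    - [3, 2, 1]
    - [0, 0, 0]
    - [0, 0, 0]
    - [0, 0, 0]
    - [0, 0, 0]
  gripper: [75, 60, 40, 40, 40]

```text
clock: 2.65
eef_pos: [592.7, -119.2, 23.0]
tool_rot: [-3.135, -0.007, -1.207]
force: [0.8, -0.2, -1.0]
width: 49.2
```

>>> arm_command:
  rot:
    - [0, 0, 0]
    - [0, 0, 0]
  slide:
    - [0, 0, 0]
    - [0, 0, 0]
  gripper: [40, 40]

```text
clock: 2.82
eef_pos: [593.3, -119.3, 23.9]
tool_rot: [-3.133, -0.008, -1.207]
force: [-0.1, 0.1, -1.6]
width: 49.4
```

>>> arm_command:
  rot:
    - [0, 0.3, 0]
    - [0, 0, 0]
    - [0, 0, 0]
  slide:
    - [0, 0, 15]
    - [0, 0, 30]
    - [0, 0, 35]
  gripper: [40, 40, 40]

```text
clock: 3.07
eef_pos: [586.7, -118.2, 98.5]
tool_rot: [3.13, 0.003, -1.207]
force: [1.2, -0.2, -1.0]
width: 49.0
```

```bash
python3 s.py -69; python3 - <<'E'
from w import *
p,d,P,c=wrist("w2")
E
```

```text
3.0667 pos [ 586.7 -118.2   98.5] rotvec to go [ 0.09 -0.65  0.13] F [ 1.2 -0.2 -1. ] w 49.0
tcp [ 586.7 -118.2   98.5] [ 1.7936e+02  1.5000e-01 -6.9140e+01] F [ 1.2 -0.2 -1. ] cam [661.8 -90.6 240.7]
```

View pics/w2.png

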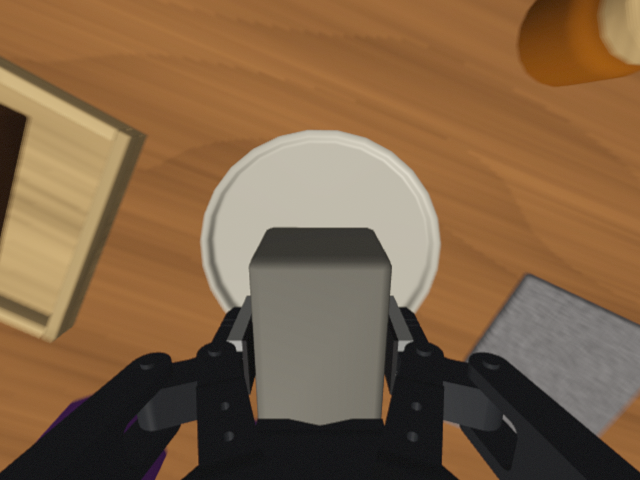

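>>> arm_command:
  rot:
    - [0, 0, 0]
    - [0, 0, 0]
    - [0, 0, 0]
    - [0, 0, 0]
    - [0, 0, 0]
  slide:
    - [-7, -35, 0]
    - [-8, -40, 0]
    - [-8, -40, 0]
    - [-8, -40, 0]
    - [-6, -30, 0]
  gripper: [40, 40, 40, 40, 40]

```text
clock: 3.53
eef_pos: [559.8, -296.9, 111.0]
tool_rot: [-3.129, -0.003, -1.185]
force: [0.5, -0.0, -1.6]
width: 48.9
```

```bash
python3 s.py -69
```

```text
3.5333 pos [ 559.8 -296.9  111. ] rotvec to go [-0.12  0.74 -1.1 ] F [ 0.5 -0.  -1.6] w 48.9
```

>>> arm_command:
  rot:
    - [-0.1, 0.7, -1]
    - [0, 0, 0]
    - [0, 0, 0]
  slide:
    - [-10, -22, -15]
    - [-4, -10, -20]
    - [0, 0, -20]
  gripper: [40, 40, 40]

```text
clock: 3.78
eef_pos: [543.8, -345.5, 59.4]
tool_rot: [-3.138, -0.015, -1.217]
force: [-0.6, 0.0, -1.0]
width: 49.3
```

```bash
python3 s.py -69
```

```text
3.7833 pos [ 543.8 -345.5   59.4] rotvec to go [0.75 0.51 0.74] F [-0.6  0.  -1. ] w 49.3
```

>>> arm_command:
  rot:
    - [0.7, 0.5, 0.7]
    - [0, 0, 0]
  slide:
    - [2, 16, -15]
    - [0, 0, 0]
  gripper: [40, 40]

```text
clock: 3.95
eef_pos: [541.8, -329.9, 39.6]
tool_rot: [3.136, 0.004, -1.209]
force: [0.9, 1.4, -1.1]
width: 49.2
```

```bash
python3 s.py -69
```

```text
3.95 pos [ 541.8 -329.9   39.6] rotvec to go [-0.13 -0.37  0.28] F [ 0.9  1.4 -1.1] w 49.2
```

>>> arm_command:
  rot:
    - [-0.1, -0.4, 0.3]
    - [0, 0, 0]
  slide:
    - [4, 0, -10]
    - [0, 0, 0]
  gripper: [40, 40]

```text
clock: 4.12
eef_pos: [546.7, -328.0, 28.5]
tool_rot: [-3.14, 0.001, -1.201]
force: [0.2, 0.1, -0.9]
width: 48.8
```

```bash
python3 s.py -69
```

```text
4.1167 pos [ 546.7 -328.    28.5] rotvec to go [-0.1   0.03 -0.19] F [ 0.2  0.1 -0.9] w 48.8
```

>>> arm_command:
  rot:
    - [0, 0, 0]
    - [0, 0, 0]
  slide:
    - [0, 0, -3]
    - [0, 0, 0]
  gripper: [40, 40]

```text
clock: 4.28
eef_pos: [548.3, -326.5, 25.9]
tool_rot: [-3.139, 0.001, -1.198]
force: [-0.4, 0.5, -0.5]
width: 49.1
```

>>> arm_command:
  rot:
    - [0, 0, 0]
  slide:
    - [0, 0, -2]
  gripper: [40]

```text
clock: 4.37
eef_pos: [549.4, -326.5, 24.8]
tool_rot: [-3.138, -0.001, -1.197]
force: [-0.2, -0.1, -0.9]
width: 49.2
```

>>> arm_command:
  rot:
    - [0, 0, 0]
  slide:
    - [-2, -1, -2]
  gripper: [40]

```text
clock: 4.45
eef_pos: [548.4, -327.0, 23.4]
tool_rot: [-3.136, -0.001, -1.196]
force: [0.1, 0.9, -1.8]
width: 49.3
```

>>> arm_command:
  rot:
    - [0, 0, 0]
  slide:
    - [0, 0, -2]
  gripper: [40]

```text
clock: 4.53
eef_pos: [548.3, -327.5, 21.8]
tool_rot: [-3.136, -0.002, -1.196]
force: [0.0, 0.2, -0.8]
width: 49.2
```

>>> arm_command:
  rot:
    - [0, 0, 0]
  slide:
    - [-2, 0, -2]
  gripper: [40]

```text
clock: 4.62
eef_pos: [548.4, -327.3, 21.0]
tool_rot: [-3.133, -0.004, -1.196]
force: [3.8, 4.1, 15.3]
width: 49.1
```

>>> arm_command:
  rot:
    - [0, 0, 0]
  slide:
    - [0, 0, -2]
  gripper: [40]

```text
clock: 4.7
eef_pos: [548.4, -327.3, 21.0]
tool_rot: [-3.133, -0.004, -1.196]
force: [-7.5, 3.2, 23.3]
width: 49.0
```

>>> arm_command:
  rot:
    - [0, 0, 0]
  slide:
    - [0, 0, -1]
  gripper: [40]

```text
clock: 4.78
eef_pos: [548.3, -327.4, 21.2]
tool_rot: [-3.133, -0.004, -1.196]
force: [-0.6, 1.8, 0.3]
width: 49.7
```

>>> arm_command:
  rot:
    - [0, 0, 0]
    - [0, 0, 0]
    - [0, 0, 0]
  slide:
    - [0, 0, 0]
    - [0, 0, 0]
    - [0, 0, 0]
  gripper: [60, 75, 75]

```text
clock: 5.03
eef_pos: [548.6, -328.2, 22.4]
tool_rot: [-3.131, -0.006, -1.197]
force: [0.1, 0.1, 0.3]
width: 75.1
```

>>> arm_command:
  rot:
    - [0, 0, 0]
    - [0, 0, 0]
    - [0, 0, 0]
    - [0, 0, 0]
    - [0, 0, 0]
  slide:
    - [0, 0, 8]
    - [0, 0, 20]
    - [0, 0, 38]
    - [0, 0, 38]
    - [0, 0, 38]
  gripper: [75, 75, 75, 75, 75]

```text
clock: 5.45
eef_pos: [541.4, -324.5, 160.3]
tool_rot: [3.139, 0.009, -1.197]
force: [0.3, -0.3, 0.5]
width: 75.0
```

```bash
python3 s.py -69; python3 - <<'E'
from w import *
p,d,P,c=wrist("w3");Z=P[...,2]
for lo,hi in [(47,60),(50,57)]:
    q=P[(Z>lo)&(Z<hi)&(np.hypot(P[...,0]-546,P[...,1]+328)<70)]; print(len(q),*rect(q),np.median(q,0))
q=P[(Z>5.5)&(Z<20)&(np.hypot(P[...,0]-546,P[...,1]+328)<100)]; print(rect(q))
E
```

```text
5.45 pos [ 541.4 -324.5  160.3] rotvec to go [-0.42 -0.33 -0.44] F [ 0.3 -0.3  0.5] w 75.0
tcp [ 541.4 -324.5  160.3] [179.85   0.52 -68.57] F [ 0.3 -0.3  0.5] cam [ 615.4 -297.5  303.2]
6843 [ 546.1 -328.8] [79.3 50.1] 21.1 [ 549.27723426 -327.79921107   53.3096064 ]
6722 [ 546.1 -328.7] [79.3 49.8] 21.1 [ 548.9022441  -327.93148327   53.3247767 ]
(array([ 546.3, -329.6]), array([139.9, 139.8]), 85.9)
```

View pics/w3.png

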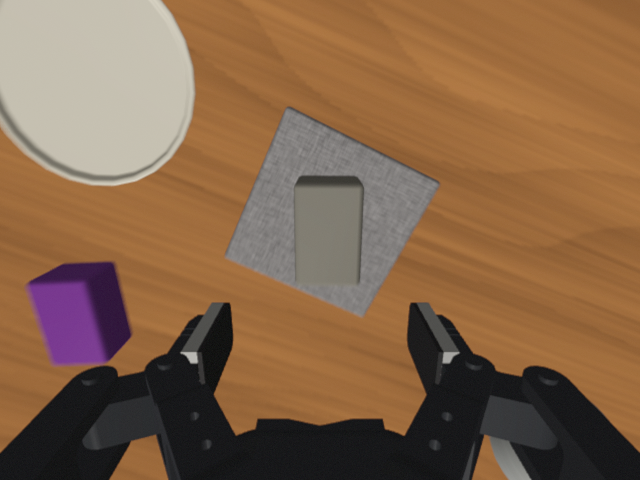

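>>> arm_command:
  rot:
    - [0, 0, 2]
    - [0, 0, 3.5]
    - [0, 0, 3.5]
    - [0, 0, 3.5]
    - [0, 0, 3.5]
  slide:
    - [0, 20, 30]
    - [-3, 33, 20]
    - [-3, 36, 10]
    - [-3, 38, 0]
    - [-3, 38, 0]
  gripper: [75, 75, 75, 75, 75]

```text
clock: 5.92
eef_pos: [534.4, -172.3, 236.8]
tool_rot: [-3.13, -0.022, -0.926]
force: [-1.0, 0.5, -0.7]
width: 74.8
```

>>> arm_command:
  rot:
    - [0, 0, 3.5]
    - [0, 0, 3.5]
    - [0, 0, 3.5]
    - [0, 0, 3.5]
    - [0, 0, 3.5]
  slide:
    - [-3, 38, 0]
    - [-3, 38, 0]
    - [-3, 38, 0]
    - [-3, 38, 0]
    - [-3, 38, 0]
  gripper: [75, 75, 75, 75, 75]

```text
clock: 6.33
eef_pos: [518.3, 25.1, 240.6]
tool_rot: [-3.126, -0.03, -0.608]
force: [0.0, 0.4, -0.4]
width: 75.3
```

>>> arm_command:
  rot:
    - [0, 0, 3.5]
    - [0, 0, 3.5]
    - [0, 0, 3.5]
    - [0, 0, 3.5]
    - [0, 0, 3.5]
  slide:
    - [-3, 38, 0]
    - [-3, 38, 0]
    - [-3, 38, 0]
    - [-3, 38, 0]
    - [-3, 38, 0]
  gripper: [75, 75, 75, 75, 75]

```text
clock: 6.75
eef_pos: [501.6, 223.7, 243.4]
tool_rot: [-3.124, -0.035, -0.288]
force: [1.2, 1.0, 0.2]
width: 75.0
```

```bash
python3 s.py 0
```

```text
6.75 pos [501.6 223.7 243.4] rotvec to go [-0.72  2.12 16.48] F [1.2 1.  0.2] w 75.0
```

>>> arm_command:
  rot:
    - [-0.7, 2.1, 5]
    - [0, 0, 5]
    - [0, 0, 5]
    - [0, 0, 0]
  slide:
    - [-4, 15, 0]
    - [-4, 8, 0]
    - [-4, 8, 0]
    - [0, 0, 0]
  gripper: [75, 75, 75, 75]

```text
clock: 7.08
eef_pos: [485.8, 269.8, 245.4]
tool_rot: [-3.136, -0.002, 0.005]
force: [-0.7, 0.7, 0.1]
width: 74.8
```

```bash
python3 s.py 0; python3 - <<'E'
from w import *
p,d,P,c=wrist("w4");Z=P[...,2]
near=np.hypot(P[...,0]-490,P[...,1]-338)<112
for lo,hi in [(15,26),(18,25)]:
    q=P[near&(Z>lo)&(Z<hi)]; print("cubby",len(q),*rect(q))
hsv=cv2.cvtColor(p,cv2.COLOR_RGB2HSV)
b=near&(((hsv[...,0]<10)|(hsv[...,0]>174))&(hsv[...,1]>120)); print(b.sum())
for lo,hi in [(44,80),(47,52),(60,90),(68,90)]:
    q=P[near&(Z>lo)&(Z<hi)]; print("burner",lo,len(q),*rect(q), cv2.minEnclosingCircle(q[:,:2].astype(np.float32)))
E
```

```text
7.0833 pos [485.8 269.8 245.4] rotvec to go [-0.34  0.13 -0.3 ] F [-0.7  0.7  0.1] w 74.8
tcp [485.8 269.8 245.4] [-1.7966e+02 -1.3000e-01  3.0000e-01] F [-0.7  0.7  0.1] cam [485.4 346.8 388.9]
cubby 5411 [492.1 339. ] [186.3 116.2] 14.7
cubby 5122 [492.1 339. ] [186.3 116.2] 14.7
920
burner 44 2899 [487.2 337.4] [55.3 53.8] -87.8 ((487.569091796875, 337.45806884765625), 27.845149993896484)
burner 47 285 [487.2 337.4] [55.3 53.8] -87.8 ((487.569091796875, 337.45806884765625), 27.845149993896484)
burner 60 1388 [487.  337.4] [38.6 37.6] 6.5 ((487.2389831542969, 337.25506591796875), 19.89021110534668)
burner 68 213 [487.7 337.5] [13.8 13.2] 43.5 ((487.67095947265625, 337.8039245605469), 8.49706745147705)
```

View pics/w4.png

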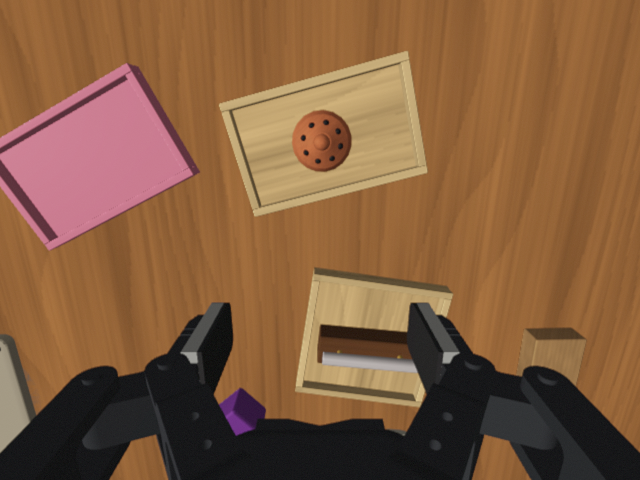

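The wrist view shows the burner at (321,141) in the wooden long cubby, and the pink look-alike to its left. Going to the burner.

>>> arm_command:
  rot:
    - [-0.3, 0, -0.3]
    - [0, 0, 0]
    - [0, 0, 0]
    - [0, 0, 0]
    - [0, 0, 0]
  slide:
    - [1, 30, -20]
    - [0, 25, -30]
    - [0, 5, -38]
    - [0, 0, -30]
    - [0, 0, 0]
  gripper: [75, 75, 75, 75, 75]

```text
clock: 7.55
eef_pos: [493.9, 324.7, 127.1]
tool_rot: [3.141, -0.015, -0.029]
force: [-0.5, -1.1, 0.1]
width: 74.7
```

```bash
python3 s.py 0
```

```text
7.55 pos [493.9 324.7 127.1] rotvec to go [0.03 0.84 1.69] F [-0.5 -1.1  0.1] w 74.7
```

>>> arm_command:
  rot:
    - [0, 0.8, 1.5]
    - [0, 0, 0]
    - [0, 0, 0]
  slide:
    - [-6, 13, -20]
    - [0, 0, -10]
    - [0, 0, 0]
  gripper: [75, 75, 75]

```text
clock: 7.8
eef_pos: [490.7, 333.7, 97.9]
tool_rot: [3.137, -0.003, -0.013]
force: [0.2, -1.1, 0.5]
width: 75.1
```

```bash
python3 s.py 0
```

```text
7.8 pos [490.7 333.7  97.9] rotvec to go [0.25 0.15 0.73] F [ 0.2 -1.1  0.5] w 75.1
```

>>> arm_command:
  rot:
    - [0.2, 0.1, 0.7]
    - [0, 0, 0]
    - [0, 0, 0]
  slide:
    - [-3, 4, -6]
    - [0, 0, -12]
    - [0, 0, 0]
  gripper: [75, 75, 75]

```text
clock: 8.05
eef_pos: [490.9, 336.1, 82.6]
tool_rot: [-3.141, -0.007, -0.006]
force: [1.0, 0.4, 0.4]
width: 75.0
```

```bash
python3 s.py 0
```

```text
8.05 pos [490.9 336.1  82.6] rotvec to go [-0.03  0.39  0.33] F [1.  0.4 0.4] w 75.0
```

>>> arm_command:
  rot:
    - [0, 0.4, 0.3]
    - [0, 0, 0]
    - [0, 0, 0]
  slide:
    - [-3, 1, -10]
    - [-1, 0, -20]
    - [0, 0, 0]
  gripper: [80, 80, 80]

```text
clock: 8.3
eef_pos: [488.8, 336.9, 53.5]
tool_rot: [-3.139, -0.004, -0.003]
force: [-0.9, -0.6, 0.2]
width: 80.1
```

```bash
python3 s.py 0
```

```text
8.3 pos [488.8 336.9  53.5] rotvec to go [-0.15  0.21  0.15] F [-0.9 -0.6  0.2] w 80.1
```

>>> arm_command:
  rot:
    - [0, 0.2, 0]
    - [0, 0, 0]
    - [0, 0, 0]
  slide:
    - [-1, 0, -15]
    - [0, 0, -18]
    - [0, 0, 0]
  gripper: [80, 80, 80]

```text
clock: 8.55
eef_pos: [488.9, 337.2, 21.1]
tool_rot: [-3.138, -0.002, -0.003]
force: [0.3, -0.4, 0.6]
width: 80.0
```

```bash
python3 s.py 0
```

```text
8.55 pos [488.9 337.2  21.1] rotvec to go [-0.22  0.11  0.17] F [ 0.3 -0.4  0.6] w 80.0
```

>>> arm_command:
  rot:
    - [-0.2, 0, 0]
    - [0, 0, 0]
    - [0, 0, 0]
  slide:
    - [-1, 0, -6]
    - [0, 0, 0]
    - [0, 0, 0]
  gripper: [80, 80, 70]

```text
clock: 8.8
eef_pos: [488.6, 337.7, 16.5]
tool_rot: [-3.141, -0.003, -0.003]
force: [0.1, 1.0, -0.4]
width: 70.8
```

>>> arm_command:
  rot:
    - [0, 0, 0]
    - [0, 0, 0]
    - [0, 0, 0]
    - [0, 0, 0]
  slide:
    - [0, 0, 0]
    - [0, 0, 0]
    - [0, 0, 0]
    - [0, 0, 0]
  gripper: [60, 45, 45, 45]

```text
clock: 9.13
eef_pos: [489.4, 338.5, 19.3]
tool_rot: [-3.139, -0.006, -0.003]
force: [-0.7, -0.2, -1.8]
width: 54.3
```

>>> arm_command:
  rot:
    - [0, 0.3, 0]
    - [0, 0, 0]
    - [0, 0, 0]
    - [0, 0, 0]
    - [0, 0, 0]
  slide:
    - [0, 0, 15]
    - [0, 0, 25]
    - [0, 0, 30]
    - [0, -10, 30]
    - [0, -20, 20]
  gripper: [45, 45, 45, 45, 45]

```text
clock: 9.55
eef_pos: [483.9, 309.7, 137.9]
tool_rot: [3.141, 0.01, 0.003]
force: [1.1, 0.7, -1.6]
width: 54.0
```

```bash
python3 s.py 0
```

```text
9.55 pos [483.9 309.7 137.9] rotvec to go [ 0.03 -0.58 -0.19] F [ 1.1  0.7 -1.6] w 54.0
```

>>> arm_command:
  rot:
    - [0, -0.5, -3]
    - [0, 0, -3]
    - [0, 0, -3]
    - [0, 0, -3]
    - [0, 0, -3]
  slide:
    - [7, -30, 5]
    - [8, -34, 2]
    - [8, -34, 0]
    - [8, -34, 0]
    - [8, -34, 0]
  gripper: [45, 45, 45, 45, 45]

```text
clock: 9.97
eef_pos: [523.3, 146.3, 152.4]
tool_rot: [-3.13, -0.008, -0.256]
force: [0.1, -0.2, -2.5]
width: 53.9
```

>>> arm_command:
  rot:
    - [0, 0, -3]
    - [0, 0, -3]
    - [0, 0, -3]
    - [0, 0, -3]
    - [0, 0, -3]
  slide:
    - [8, -34, 0]
    - [8, -34, 0]
    - [8, -34, 0]
    - [8, -34, 0]
    - [8, -34, 0]
  gripper: [45, 45, 45, 45, 45]

```text
clock: 10.38
eef_pos: [562.8, -32.9, 153.0]
tool_rot: [-3.13, -0.008, -0.531]
force: [0.6, 0.8, -2.6]
width: 53.9
```

```bash
python3 s.py -40
```

```text
10.3833 pos [562.8 -32.9 153. ] rotvec to go [-0.27  0.73 -9.6 ] F [ 0.6  0.8 -2.6] w 53.9
```

>>> arm_command:
  rot:
    - [-0.3, 0.7, -5]
    - [0, 0, -4]
    - [0, 0, 0]
    - [0, 0, 0]
    - [0, 0, 0]
  slide:
    - [8, -34, -5]
    - [8, -25, -20]
    - [4, -12, -25]
    - [0, 0, -15]
    - [0, 0, 0]
  gripper: [45, 45, 45, 45, 45]

```text
clock: 10.8
eef_pos: [584.1, -123.0, 87.0]
tool_rot: [3.138, -0.01, -0.715]
force: [-1.0, -0.2, -2.9]
width: 54.2
```

```bash
python3 s.py -40
```

```text
10.8 pos [ 584.1 -123.    87. ] rotvec to go [0.53 0.26 0.98] F [-1.  -0.2 -2.9] w 54.2
```

>>> arm_command:
  rot:
    - [0.5, 0.3, 1]
    - [0, 0, 0]
    - [0, 0, 0]
  slide:
    - [0, 4, -20]
    - [0, 0, -25]
    - [0, 0, 0]
  gripper: [45, 45, 45]

```text
clock: 11.05
eef_pos: [584.3, -119.2, 42.2]
tool_rot: [3.141, -0.0, -0.698]
force: [-1.1, 0.0, -3.2]
width: 53.9
```

```bash
python3 s.py -40
```

```text
11.05 pos [ 584.3 -119.2   42.2] rotvec to go [ 0.02  0.01 -0.02] F [-1.1  0.  -3.2] w 53.9
```

>>> arm_command:
  rot:
    - [0, 0, 0]
    - [0, 0, 0]
    - [0, 0, 0]
  slide:
    - [0, 0, -10]
    - [0, 0, -8]
    - [0, 0, 0]
  gripper: [45, 45, 45]

```text
clock: 11.3
eef_pos: [585.6, -117.5, 25.6]
tool_rot: [-3.14, -0.002, -0.695]
force: [-0.9, -0.3, -2.6]
width: 54.5
```

```bash
python3 s.py -40
```

```text
11.3 pos [ 585.6 -117.5   25.6] rotvec to go [-0.02  0.15 -0.15] F [-0.9 -0.3 -2.6] w 54.5
```

>>> arm_command:
  rot:
    - [0, 0, 0]
    - [0, 0, 0]
  slide:
    - [-2, -2, -4]
    - [0, 0, -1]
  gripper: [45, 45]

```text
clock: 11.47
eef_pos: [584.5, -119.1, 21.8]
tool_rot: [-3.138, -0.004, -0.694]
force: [-0.6, -0.6, -3.2]
width: 53.9
```

>>> arm_command:
  rot:
    - [0, 0, 0]
  slide:
    - [0, 0, -2]
  gripper: [45]

```text
clock: 11.55
eef_pos: [585.3, -119.0, 20.6]
tool_rot: [-3.137, -0.005, -0.694]
force: [-0.5, 0.2, -3.0]
width: 54.5
```

>>> arm_command:
  rot:
    - [0, 0, 0]
  slide:
    - [0, 0, -2]
  gripper: [45]

```text
clock: 11.63
eef_pos: [585.5, -119.3, 19.0]
tool_rot: [-3.137, -0.006, -0.694]
force: [-0.6, -0.4, -3.5]
width: 54.2
```

>>> arm_command:
  rot:
    - [0, 0, 0]
  slide:
    - [-1.5, 0, -1.5]
  gripper: [45]

```text
clock: 11.72
eef_pos: [585.2, -119.2, 18.1]
tool_rot: [-3.136, -0.008, -0.694]
force: [0.6, 0.2, 10.5]
width: 53.9
```

>>> arm_command:
  rot:
    - [0, 0, 0]
  slide:
    - [0, 0, -1.5]
  gripper: [45]

```text
clock: 11.8
eef_pos: [585.3, -119.1, 18.1]
tool_rot: [-3.136, -0.008, -0.694]
force: [-5.7, 1.3, 19.8]
width: 54.1
```

>>> arm_command:
  rot:
    - [0, 0, 0]
  slide:
    - [0, 0, -1.5]
  gripper: [45]

```text
clock: 11.88
eef_pos: [585.3, -119.2, 18.1]
tool_rot: [-3.136, -0.009, -0.695]
force: [-2.0, 0.3, 10.5]
width: 53.9
```

Contact made. Releasing and retreating.

>>> arm_command:
  rot:
    - [0, 0, 0]
    - [0, 0, 0]
    - [0, 0, 0]
    - [0, 0, 0]
  slide:
    - [0, 0, 0]
    - [0, 0, 0]
    - [0, 0, 0]
    - [0, 0, 0]
  gripper: [60, 75, 80, 80]

```text
clock: 12.22
eef_pos: [586.8, -119.5, 20.1]
tool_rot: [-3.134, -0.012, -0.695]
force: [0.1, -0.3, -0.9]
width: 80.3
```

```bash
python3 s.py -40
```

```text
12.2167 pos [ 586.8 -119.5   20.1] rotvec to go [ 0.11  0.81 -0.2 ] F [ 0.1 -0.3 -0.9] w 80.3
```

>>> arm_command:
  rot:
    - [0, 0.5, 0]
    - [0, 0, 0]
    - [0, 0, 0]
  slide:
    - [-1, 0, 12]
    - [0, 0, 15]
    - [0, 0, 20]
  gripper: [80, 80, 80]

```text
clock: 12.47
eef_pos: [582.4, -119.0, 64.1]
tool_rot: [3.139, 0.002, -0.694]
force: [-0.7, -1.3, -0.1]
width: 80.0
```

>>> arm_command:
  rot:
    - [0, 0, 0]
    - [0, 0, 0]
    - [0, 0, 0]
    - [0, 0, 0]
    - [0, 0, 0]
  slide:
    - [0, 0, 35]
    - [-5, -10, 38]
    - [-10, -20, 38]
    - [-10, -20, 20]
    - [0, 0, 0]
  gripper: [80, 80, 80, 80, 80]

```text
clock: 12.88
eef_pos: [557.8, -168.1, 201.2]
tool_rot: [3.141, -0.0, -0.69]
force: [0.1, -0.5, -0.1]
width: 80.2
```

```bash
python3 s.py -40; python3 - <<'E'
from w import *
p,d,P,c=wrist("w5");Z=P[...,2]
near=np.hypot(P[...,0]-584,P[...,1]+120)<95
for lo,hi in [(44,80),(60,90),(68,90)]:
    q=P[near&(Z>lo)&(Z<hi)]; print("burner",lo,len(q), cv2.minEnclosingCircle(q[:,:2].astype(np.float32)))
q=P[near&(Z>11)&(Z<20)]; print("tray",cv2.minEnclosingCircle(q[:,:2].astype(np.float32)))
q=P[near&(Z>5.5)&(Z<20)]; print("tray",rect(q))
E
```

```text
12.8833 pos [ 557.8 -168.1  201.2] rotvec to go [ 0.05 -0.03 -0.49] F [ 0.1 -0.5 -0.1] w 80.2
tcp [ 557.8 -168.1  201.2] [ 1.7995e+02 -1.0000e-02 -3.9510e+01] F [ 0.1 -0.5 -0.1] cam [ 608.1 -108.1  344.3]
burner 44 3691 ((585.604248046875, -119.51895904541016), 27.81452751159668)
burner 60 1790 ((585.7427978515625, -120.12867736816406), 20.673738479614258)
burner 68 274 ((585.526611328125, -119.50074768066406), 6.932383060455322)
tray ((583.8966674804688, -119.91423034667969), 80.5843734741211)
tray (array([ 583.9, -119.8]), array([160.1, 159.7]), -18.0)
```

View pics/w5.png

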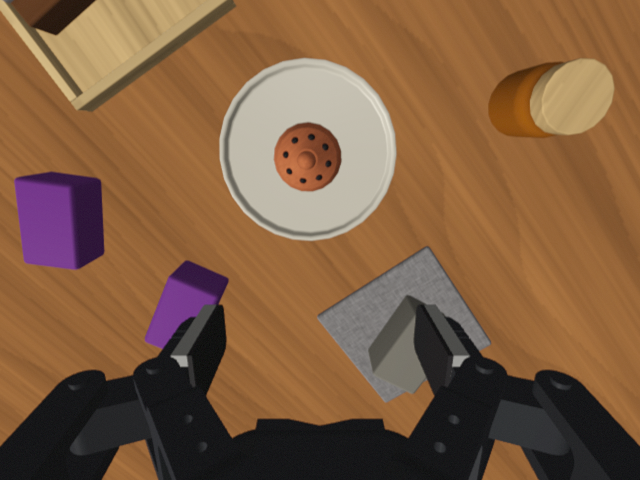

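>>> arm_command:
  rot:
    - [0, 0, -5]
    - [0, 0, -5.5]
    - [0, 0, -5.5]
    - [0, 0, -5.5]
    - [0, 0, -5.5]
  slide:
    - [-6, 20, 8]
    - [-6, 28, 5]
    - [-6, 28, 0]
    - [-6, 28, 0]
    - [-6, 28, 0]
  gripper: [70, 70, 70, 70, 70]

```text
clock: 13.35
eef_pos: [526.8, -35.8, 209.2]
tool_rot: [3.14, 0.002, -1.193]
force: [-0.1, -0.2, -0.3]
width: 69.9
```

>>> arm_command:
  rot:
    - [0, 0, -5.5]
    - [0, 0, -5.5]
    - [0, 0, -5.5]
    - [0, 0, -5.5]
    - [0, 0, -5]
  slide:
    - [-6, 28, 0]
    - [-6, 28, 0]
    - [-6, 28, 0]
    - [-6, 28, 0]
    - [-6, 20, 0]
  gripper: [70, 70, 70, 70, 70]

```text
clock: 13.77
eef_pos: [491.0, 109.0, 203.0]
tool_rot: [3.13, 0.004, -1.683]
force: [0.3, 0.6, 0.3]
width: 69.6
```

>>> arm_command:
  rot:
    - [0, 0, 0]
  slide:
    - [0, 0, 0]
  gripper: [70]

```text
clock: 13.85
eef_pos: [488.6, 115.4, 201.7]
tool_rot: [3.127, 0.006, -1.678]
force: [0.4, 0.1, -0.8]
width: 69.9
```

```bash
python3 s.py -95.7; python3 - <<'E'
from w import *
p,d,P,c=wrist("w6");Z=P[...,2]; print(telemetry.read_state()['qpos'].round(2))
near=np.hypot(P[...,0]-548,P[...,1]-103)<122
q=P[near&(Z>17)&(Z<25)]; print("sq",len(q),*rect(q))
n2=np.hypot(P[...,0]-548,P[...,1]-103)<68
for lo,hi in [(30,70),(30,42),(54,66)]:
    q=P[n2&(Z>lo)&(Z<hi)]; print("chime",lo,len(q),*rect(q))
E
```

```text
13.85 pos [488.6 115.4 201.7] rotvec to go [-0.45 -0.8   0.42] F [ 0.4  0.1 -0.8] w 69.9
tcp [488.6 115.4 201.7] [179.16   0.37 -96.13] F [ 0.4  0.1 -0.8] cam [568.7 105.5 343.6]
[-0.29  0.46  0.02  1.95 -0.03  0.74 -1.93]
sq 7415 [548.3 102.8] [161.8 161.3] 81.5
chime 30 6276 [545.6 100.4] [119.4  36.1] -5.7
chime 30 3768 [545.6 100.4] [119.4  36.1] -5.7
chime 54 2374 [545.3 100.5] [109.5  13.6] -5.6
```

View pics/w6.png

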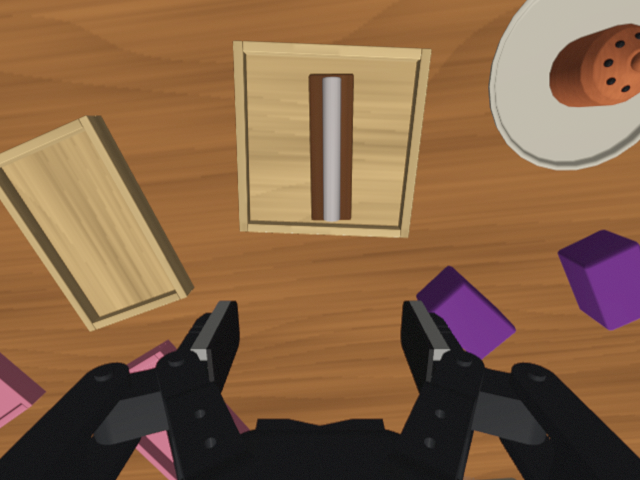

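The wrist view shows the chime centred at (331,147) in the square cubby, and the long cubby is empty.

>>> arm_command:
  rot:
    - [-0.4, -0.8, 0.4]
    - [0, 0, 0]
    - [0, 0, 0]
    - [0, 0, 0]
  slide:
    - [25, -8, -20]
    - [25, -6, -35]
    - [8, 0, -35]
    - [0, 0, 0]
  gripper: [70, 70, 70, 70]

```text
clock: 14.23
eef_pos: [549.4, 99.1, 107.5]
tool_rot: [-3.138, -0.001, -1.659]
force: [-1.3, -0.3, 0.1]
width: 69.7
```

```bash
python3 s.py -95.7
```

```text
14.2333 pos [549.4  99.1 107.5] rotvec to go [ 0.08  0.19 -0.67] F [-1.3 -0.3  0.1] w 69.7
```

>>> arm_command:
  rot:
    - [0, 0.2, -0.7]
    - [0, 0, 0]
    - [0, 0, 0]
  slide:
    - [-4, 1, -15]
    - [0, 0, -25]
    - [0, 0, 0]
  gripper: [70, 70, 70]

```text
clock: 14.48
eef_pos: [545.0, 96.7, 65.4]
tool_rot: [3.138, -0.004, -1.673]
force: [-1.0, -0.2, 0.3]
width: 70.3
```

```bash
python3 s.py -95.7
```

```text
14.4833 pos [545.   96.7  65.4] rotvec to go [ 0.21 -0.22  0.13] F [-1.  -0.2  0.3] w 70.3
```

>>> arm_command:
  rot:
    - [0.2, -0.2, 0]
    - [0, 0, 0]
    - [0, 0, 0]
  slide:
    - [0, 4, -18]
    - [0, 0, -20]
    - [0, 0, 0]
  gripper: [70, 70, 70]

```text
clock: 14.73
eef_pos: [545.8, 98.9, 30.2]
tool_rot: [-3.14, -0.0, -1.673]
force: [-0.9, 1.1, 0.7]
width: 69.8
```

```bash
python3 s.py -95.7
```

```text
14.7333 pos [545.8  98.9  30.2] rotvec to go [0.03 0.07 0.16] F [-0.9  1.1  0.7] w 69.8
```

>>> arm_command:
  rot:
    - [0, 0, 0]
    - [0, 0, 0]
    - [0, 0, 0]
  slide:
    - [0, 1, -10]
    - [0, 0, -8]
    - [0, 0, 0]
  gripper: [70, 70, 65]

```text
clock: 14.98
eef_pos: [547.9, 99.5, 15.4]
tool_rot: [-3.136, 0.001, -1.673]
force: [0.1, 1.0, -0.2]
width: 65.1
```

```bash
python3 s.py -95.7
```

```text
14.9833 pos [547.9  99.5  15.4] rotvec to go [-0.01  0.33  0.17] F [ 0.1  1.  -0.2] w 65.1
```

>>> arm_command:
  rot:
    - [0, 0.3, 0]
    - [0, 0, 0]
    - [0, 0, 0]
    - [0, 0, 0]
    - [0, 0, 0]
  slide:
    - [-2, 0, -1.5]
    - [-0.5, 0, -1]
    - [-0.5, 0, -1]
    - [0, 0, -1]
    - [0, 0, 0]
  gripper: [50, 38, 25, 25, 25]

```text
clock: 15.4
eef_pos: [546.4, 99.8, 14.9]
tool_rot: [-3.137, 0.002, -1.673]
force: [-0.2, 0.2, -3.8]
width: 34.9
```

```bash
python3 s.py -95.7
```

```text
15.4 pos [546.4  99.8  14.9] rotvec to go [-0.07  0.25  0.16] F [-0.2  0.2 -3.8] w 34.9
```

>>> arm_command:
  rot:
    - [0, 0.2, 0]
    - [0, 0, 0]
    - [0, 0, 0]
    - [0, 0, 0]
    - [0, 0, 3]
  slide:
    - [0, 0, 12]
    - [0, 0, 20]
    - [0, 0, 30]
    - [-4, 15, 25]
    - [-6, 28, 10]
  gripper: [25, 25, 25, 25, 25]

```text
clock: 15.82
eef_pos: [532.8, 134.5, 111.5]
tool_rot: [3.133, -0.008, -1.631]
force: [1.0, 0.5, -4.0]
width: 34.7
```

>>> arm_command:
  rot:
    - [0, 0, 3]
    - [0, 0, 3]
    - [0, 0, 3]
    - [0, 0, 3]
    - [0, 0, 3]
  slide:
    - [-7, 33, 0]
    - [-7, 33, 0]
    - [-7, 33, 0]
    - [-7, 30, 0]
    - [-6, 25, 0]
  gripper: [25, 25, 25, 25, 25]

```text
clock: 16.23
eef_pos: [498.5, 292.0, 115.8]
tool_rot: [3.139, -0.008, -1.363]
force: [1.1, -0.4, -3.5]
width: 35.2
```

```bash
python3 s.py -75.3
```

```text
16.2333 pos [498.5 292.  115.8] rotvec to go [ 0.47 -0.02  2.81] F [ 1.1 -0.4 -3.5] w 35.2
```

>>> arm_command:
  rot:
    - [0.5, 0, 2.5]
    - [0, 0, 0]
    - [0, 0, 0]
    - [0, 0, 0]
  slide:
    - [-3, 18, -5]
    - [-1, 12, -15]
    - [0, 3, -15]
    - [0, 0, 0]
  gripper: [25, 25, 25, 25]

```text
clock: 16.57
eef_pos: [489.9, 335.9, 79.1]
tool_rot: [-3.141, 0.008, -1.301]
force: [-0.2, -0.9, -2.7]
width: 35.3
```

```bash
python3 s.py -75.3
```

```text
16.5667 pos [489.9 335.9  79.1] rotvec to go [-0.44 -0.08 -0.74] F [-0.2 -0.9 -2.7] w 35.3
```

>>> arm_command:
  rot:
    - [-0.4, -0.1, -0.7]
    - [0, 0, 0]
    - [0, 0, 0]
  slide:
    - [3, 2.5, -15]
    - [0, 0, -20]
    - [0, 0, 0]
  gripper: [25, 25, 25]

```text
clock: 16.82
eef_pos: [493.2, 336.0, 42.9]
tool_rot: [3.14, -0.001, -1.315]
force: [-0.8, -1.0, -3.2]
width: 34.8
```

```bash
python3 s.py -75.3
```

```text
16.8167 pos [493.2 336.   42.9] rotvec to go [ 0.09 -0.04  0.03] F [-0.8 -1.  -3.2] w 34.8
```

>>> arm_command:
  rot:
    - [0, 0, 0]
    - [0, 0, 0]
    - [0, 0, 0]
  slide:
    - [0, 3.5, -10]
    - [0, 0, -10]
    - [0, 0, 0]
  gripper: [25, 25, 25]

```text
clock: 17.07
eef_pos: [494.8, 337.3, 22.6]
tool_rot: [3.141, -0.003, -1.318]
force: [0.6, -0.3, -3.8]
width: 34.9
```

```bash
python3 s.py -75.3
```

```text
17.0667 pos [494.8 337.3  22.6] rotvec to go [ 0.16 -0.    0.21] F [ 0.6 -0.3 -3.8] w 34.9
```

>>> arm_command:
  rot:
    - [0.1, 0, 0.2]
    - [0, 0, 0]
  slide:
    - [-2.5, 2, -4]
    - [0, 0, -1]
  gripper: [25, 25]

```text
clock: 17.23
eef_pos: [492.8, 339.1, 17.8]
tool_rot: [-3.141, -0.001, -1.315]
force: [-0.7, 0.1, -2.9]
width: 34.7
```

>>> arm_command:
  rot:
    - [0, 0, 0]
  slide:
    - [-1, 0, -2]
  gripper: [25]

```text
clock: 17.32
eef_pos: [492.5, 339.2, 16.3]
tool_rot: [-3.14, -0.0, -1.315]
force: [0.5, -0.1, -4.1]
width: 34.8
```

>>> arm_command:
  rot:
    - [0, 0, 0]
  slide:
    - [0, 0, -1.5]
  gripper: [25]

```text
clock: 17.4
eef_pos: [492.2, 339.3, 15.0]
tool_rot: [-3.14, -0.0, -1.315]
force: [-0.9, -0.4, -4.1]
width: 34.6
```

>>> arm_command:
  rot:
    - [0, 0, 0]
  slide:
    - [0.5, 0, -1.5]
  gripper: [25]

```text
clock: 17.48
eef_pos: [492.5, 339.4, 14.5]
tool_rot: [-3.14, -0.0, -1.315]
force: [-4.2, -2.9, 17.6]
width: 34.7
```

>>> arm_command:
  rot:
    - [0, 0, 0]
  slide:
    - [0, 0, -1.5]
  gripper: [25]

```text
clock: 17.57
eef_pos: [492.5, 339.4, 14.5]
tool_rot: [-3.14, -0.0, -1.315]
force: [-3.1, -2.9, 12.1]
width: 34.6
```

>>> arm_command:
  rot:
    - [0, 0, 0]
    - [0, 0, 0]
    - [0, 0, 0]
    - [0, 0, 0]
  slide:
    - [0, 0, 0]
    - [0, 0, 0]
    - [0, 0, 0]
    - [0, 0, 0]
  gripper: [45, 55, 55, 55]

```text
clock: 17.9
eef_pos: [494.8, 341.0, 17.3]
tool_rot: [-3.134, 0.002, -1.315]
force: [-0.4, -0.1, -0.6]
width: 54.9
```

```bash
python3 s.py -75.3
```

```text
17.9 pos [494.8 341.   17.3] rotvec to go [-0.23  0.4   0.05] F [-0.4 -0.1 -0.6] w 54.9
```

Rise, moving the camera back so it can see the chime.

>>> arm_command:
  rot:
    - [0, 0.3, 0]
    - [0, 0, 0]
    - [0, 0, 0]
  slide:
    - [-2, -1, 10]
    - [0, 0, 15]
    - [0, 0, 20]
  gripper: [55, 55, 55]

```text
clock: 18.15
eef_pos: [490.1, 338.2, 60.8]
tool_rot: [3.137, 0.001, -1.315]
force: [-0.0, 1.3, 0.4]
width: 54.7
```

>>> arm_command:
  rot:
    - [0, 0, 0]
    - [0, 0, 0]
    - [0, 0, 0]
    - [0, 0, 0]
    - [0, 0, 0]
  slide:
    - [0, 0, 35]
    - [0, -5, 38]
    - [-10, -20, 38]
    - [-10, -20, 30]
    - [0, 0, 0]
  gripper: [75, 75, 75, 75, 75]

```text
clock: 18.57
eef_pos: [470.3, 294.2, 209.8]
tool_rot: [3.141, 0.003, -1.313]
force: [0.6, -0.6, -0.6]
width: 75.1
```

```bash
python3 s.py -75.3; python3 - <<'E'
from w import *
p,d,P,c=wrist("w7");Z=P[...,2]
near=np.hypot(P[...,0]-492,P[...,1]-339)<108
q=P[near&(Z>17)&(Z<25)]; print("long",len(q),*rect(q))
n2=np.hypot(P[...,0]-492,P[...,1]-339)<68
for lo,hi in [(30,70),(30,42),(54,66)]:
    q=P[n2&(Z>lo)&(Z<hi)]; print("chime",lo,len(q),*rect(q))
E
```

```text
18.5667 pos [470.3 294.2 209.8] rotvec to go [-0.15 -0.1  -0.09] F [ 0.6 -0.6 -0.6] w 75.1
tcp [470.3 294.2 209.8] [ 1.7994e+02  1.7000e-01 -7.5210e+01] F [ 0.6 -0.6 -0.6] cam [546.6 313.3 352.8]
long 5928 [492.7 339.2] [185.5 116.4] 14.7
chime 30 5544 [491.7 338.6] [118.8  36.3] 14.7
chime 30 3380 [491.7 338.6] [118.8  36.3] 14.7
chime 54 2043 [491.2 338.2] [109.4  13.5] 14.7
```

View pics/w7.png

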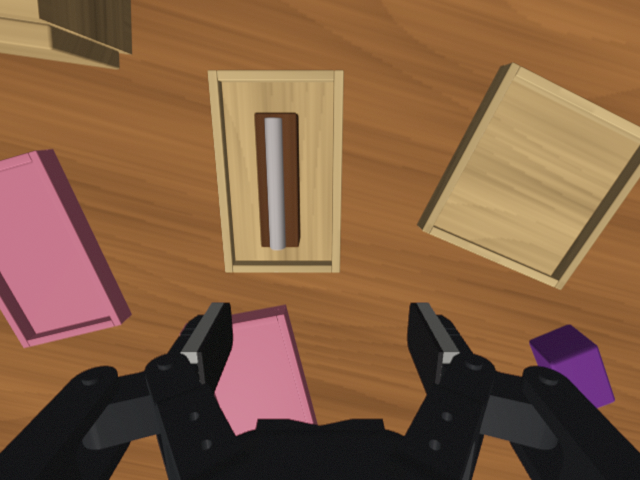

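>>> arm_command:
  rot:
    - [0, 0, 0.4]
    - [0, 0, 0.4]
    - [0, 0, 0.4]
    - [0, 0, 0.4]
    - [0, 0, 0.4]
  slide:
    - [5, -25, 5]
    - [5, -36, 0]
    - [5, -38, 0]
    - [5, -38, 0]
    - [5, -38, 0]
  gripper: [75, 75, 75, 75, 75]

```text
clock: 19.03
eef_pos: [492.9, 129.3, 213.6]
tool_rot: [-3.139, 0.014, -1.254]
force: [1.8, -0.7, -0.3]
width: 74.7
```

>>> arm_command:
  rot:
    - [0, 0, 0.4]
    - [0, 0, 0.4]
    - [0, 0, 0.4]
    - [0, 0, 0.4]
    - [0, 0, 0.4]
  slide:
    - [5, -38, 0]
    - [5, -38, 0]
    - [5, -38, 0]
    - [5, -38, 0]
    - [5, -38, 0]
  gripper: [75, 75, 75, 75, 75]

```text
clock: 19.45
eef_pos: [516.7, -67.0, 210.5]
tool_rot: [3.14, 0.018, -1.212]
force: [0.5, 0.6, -0.1]
width: 75.1
```

>>> arm_command:
  rot:
    - [0, 0, 0.4]
    - [0, 0, 0.4]
    - [0, 0, 0.4]
    - [0, 0, 0.4]
    - [0, 0, 0.4]
  slide:
    - [5, -38, 0]
    - [5, -38, 0]
    - [5, -38, 0]
    - [5, -38, 0]
    - [5, -32, 0]
  gripper: [75, 75, 75, 75, 75]

```text
clock: 19.87
eef_pos: [540.9, -259.8, 206.5]
tool_rot: [3.137, 0.023, -1.175]
force: [0.2, 0.5, -0.5]
width: 75.0
```

```bash
python3 s.py -68.9
```

```text
19.8667 pos [ 540.9 -259.8  206.5] rotvec to go [-1.11 -0.75 -1.59] F [ 0.2  0.5 -0.5] w 75.0
```

>>> arm_command:
  rot:
    - [-1.1, -0.7, -1.5]
    - [0, 0, 0]
    - [0, 0, 0]
    - [0, 0, 0]
  slide:
    - [1, -30, -20]
    - [0, -22, -35]
    - [0, 0, -35]
    - [0, 0, 0]
  gripper: [75, 75, 75, 75]

```text
clock: 20.2
eef_pos: [542.2, -325.8, 112.4]
tool_rot: [-3.141, -0.008, -1.214]
force: [-2.0, 1.9, -0.6]
width: 75.0
```

```bash
python3 s.py -68.9
```

```text
20.2 pos [ 542.2 -325.8  112.4] rotvec to go [0.42 0.2  0.65] F [-2.   1.9 -0.6] w 75.0
```

>>> arm_command:
  rot:
    - [0.4, 0.2, 0.6]
    - [0, 0, 0]
    - [0, 0, 0]
  slide:
    - [4, -3, -15]
    - [0, 0, -22]
    - [0, 0, 0]
  gripper: [75, 75, 75]

```text
clock: 20.45
eef_pos: [546.1, -327.5, 73.5]
tool_rot: [3.14, 0.004, -1.203]
force: [-0.4, 0.3, -1.2]
width: 74.8
```

```bash
python3 s.py -68.9
```

```text
20.45 pos [ 546.1 -327.5   73.5] rotvec to go [-0.18 -0.19  0.01] F [-0.4  0.3 -1.2] w 74.8
```

>>> arm_command:
  rot:
    - [-0.2, -0.2, 0]
    - [0, 0, 0]
    - [0, 0, 0]
  slide:
    - [0, -1, -20]
    - [0, 0, -25]
    - [0, 0, 0]
  gripper: [75, 75, 75]

```text
clock: 20.7
eef_pos: [549.9, -326.6, 31.9]
tool_rot: [-3.138, -0.002, -1.199]
force: [-0.9, 0.4, 0.2]
width: 75.1
```

```bash
python3 s.py -68.9
```

```text
20.7 pos [ 549.9 -326.6   31.9] rotvec to go [ 0.03  0.26 -0.19] F [-0.9  0.4  0.2] w 75.1
```

>>> arm_command:
  rot:
    - [0, 0.2, -0.2]
    - [0, 0, 0]
    - [0, 0, 0]
  slide:
    - [-4, -2, -12]
    - [0, 0, -1]
    - [0, 0, 0]
  gripper: [75, 75, 70]

```text
clock: 20.95
eef_pos: [548.9, -327.9, 22.8]
tool_rot: [-3.137, -0.003, -1.2]
force: [0.4, 0.1, 0.3]
width: 70.0
```

```bash
python3 s.py -68.9
```

```text
20.95 pos [ 548.9 -327.9   22.8] rotvec to go [ 0.1   0.3  -0.12] F [0.4 0.1 0.3] w 70.0
```

>>> arm_command:
  rot:
    - [0, 0.2, 0]
    - [0, 0, 0]
    - [0, 0, 0]
    - [0, 0, 0]
    - [0, 0, 0]
  slide:
    - [-3, -1, -3]
    - [-0.5, 0, -1]
    - [-0.5, 0, -1]
    - [0, 0, -1]
    - [0, 0, 0]
  gripper: [60, 50, 40, 40, 40]

```text
clock: 21.37
eef_pos: [546.7, -329.7, 21.9]
tool_rot: [-3.137, -0.006, -1.2]
force: [0.1, 0.2, -0.8]
width: 49.0
```

```bash
python3 s.py -68.9
```

```text
21.3667 pos [ 546.7 -329.7   21.9] rotvec to go [ 0.23  0.37 -0.12] F [ 0.1  0.2 -0.8] w 49.0
```

>>> arm_command:
  rot:
    - [0.2, 0.3, 0]
    - [0, 0, 0]
    - [0, 0, 0]
    - [0, 0, 0]
    - [0, 0, -2]
  slide:
    - [0, 0, 15]
    - [0, 0, 30]
    - [0, 0, 38]
    - [0, 5, 38]
    - [0, 20, 20]
  gripper: [40, 40, 40, 40, 40]

```text
clock: 21.78
eef_pos: [540.1, -307.3, 160.3]
tool_rot: [3.132, 0.006, -1.242]
force: [0.4, -1.7, -0.5]
width: 49.2
```

>>> arm_command:
  rot:
    - [0, 0, -2.5]
    - [0, 0, -2.5]
    - [0, 0, -2.5]
    - [0, 0, -2.5]
    - [0, 0, -2.5]
  slide:
    - [0, 33, 3]
    - [0, 36, 0]
    - [0, 36, 0]
    - [0, 36, 0]
    - [0, 36, 0]
  gripper: [40, 40, 40, 40, 40]

```text
clock: 22.2
eef_pos: [542.5, -135.1, 171.3]
tool_rot: [-3.138, -0.008, -1.486]
force: [0.4, 0.8, -0.3]
width: 49.1
```

>>> arm_command:
  rot:
    - [0, 0, -2.5]
    - [0, 0, -2.5]
    - [0, 0, -2.5]
    - [0, 0, -2.5]
    - [0, 0, -2.5]
  slide:
    - [0, 36, 0]
    - [0, 36, 0]
    - [0, 36, 0]
    - [0, 36, 0]
    - [0, 36, 0]
  gripper: [40, 40, 40, 40, 40]

```text
clock: 22.62
eef_pos: [541.4, 52.5, 171.6]
tool_rot: [-3.135, -0.009, -1.718]
force: [1.4, 0.4, -0.2]
width: 48.9
```

```bash
python3 s.py -98.4
```

```text
22.6167 pos [541.4  52.5 171.6] rotvec to go [0.55 0.29 0.03] F [ 1.4  0.4 -0.2] w 48.9
```

>>> arm_command:
  rot:
    - [0.5, 0.3, 0]
    - [0, 0, 0]
    - [0, 0, 0]
    - [0, 0, 0]
    - [0, 0, 0]
  slide:
    - [4, 22, -15]
    - [2, 14, -30]
    - [0, 2, -35]
    - [0, 0, -20]
    - [0, 0, 0]
  gripper: [40, 40, 40, 40, 40]

```text
clock: 23.03
eef_pos: [549.2, 108.9, 70.3]
tool_rot: [-3.134, 0.01, -1.7]
force: [0.5, -0.4, -1.0]
width: 49.2
```

```bash
python3 s.py -98.4
```

```text
23.0333 pos [549.2 108.9  70.3] rotvec to go [-0.5   0.54 -0.97] F [ 0.5 -0.4 -1. ] w 49.2
```

>>> arm_command:
  rot:
    - [-0.5, 0.5, -1]
    - [0, 0, 0]
    - [0, 0, 0]
  slide:
    - [-1, -6, -15]
    - [0, 0, -10]
    - [0, 0, 0]
  gripper: [40, 40, 40]

```text
clock: 23.28
eef_pos: [548.6, 102.9, 45.0]
tool_rot: [-3.141, -0.0, -1.718]
force: [0.4, 0.6, -0.5]
width: 49.6
```

```bash
python3 s.py -98.4
```

```text
23.2833 pos [548.6 102.9  45. ] rotvec to go [0.01 0.03 0.02] F [ 0.4  0.6 -0.5] w 49.6
```

>>> arm_command:
  rot:
    - [0, 0, 0]
    - [0, 0, 0]
    - [0, 0, 0]
  slide:
    - [0, 0, -10]
    - [0, 0, -8]
    - [0, 0, 0]
  gripper: [40, 40, 40]

```text
clock: 23.53
eef_pos: [550.7, 102.4, 28.2]
tool_rot: [-3.136, 0.002, -1.719]
force: [0.2, -0.6, -0.7]
width: 49.5
```

```bash
python3 s.py -98.4
```

```text
23.5333 pos [550.7 102.4  28.2] rotvec to go [-0.04  0.31  0.08] F [ 0.2 -0.6 -0.7] w 49.5
```

>>> arm_command:
  rot:
    - [0, 0.3, 0]
    - [0, 0, 0]
  slide:
    - [-3, 0.5, -4]
    - [0, 0, -1]
  gripper: [40, 40]

```text
clock: 23.7
eef_pos: [548.2, 102.8, 23.6]
tool_rot: [-3.141, 0.001, -1.719]
force: [-0.3, 0.3, -0.9]
width: 49.3
```

>>> arm_command:
  rot:
    - [0, 0, 0]
  slide:
    - [0, 0, -2]
  gripper: [40]

```text
clock: 23.78
eef_pos: [548.7, 102.8, 21.9]
tool_rot: [-3.14, 0.002, -1.719]
force: [-0.1, 0.5, -0.2]
width: 49.4
```

>>> arm_command:
  rot:
    - [0, 0, 0]
  slide:
    - [-0.5, 0, -1.5]
  gripper: [40]

```text
clock: 23.87
eef_pos: [548.5, 102.9, 21.5]
tool_rot: [-3.139, 0.002, -1.719]
force: [-3.3, -0.1, 20.7]
width: 49.0
```

Contact made. Releasing.

>>> arm_command:
  rot:
    - [0, 0, 0]
    - [0, 0, 0]
    - [0, 0, 0]
    - [0, 0, 0]
    - [0, 0, 0]
  slide:
    - [0, 0, 0]
    - [0, 0, 0]
    - [0, 0, 0]
    - [0, 0, 0]
    - [0, 0, 0]
  gripper: [40, 60, 75, 75, 75]

```text
clock: 24.28
eef_pos: [549.7, 103.2, 22.9]
tool_rot: [-3.136, 0.003, -1.719]
force: [-0.4, -0.2, -0.5]
width: 75.1
```

```bash
python3 s.py -98.4
```

```text
24.2833 pos [549.7 103.2  22.9] rotvec to go [-0.14  0.35  0.1 ] F [-0.4 -0.2 -0.5] w 75.1
```

>>> arm_command:
  rot:
    - [0, 0.3, 0]
    - [0, 0, 0]
    - [0, 0, 0]
  slide:
    - [-1, 0, 10]
    - [0, 0, 18]
    - [0, 0, 22]
  gripper: [75, 75, 75]

```text
clock: 24.53
eef_pos: [545.1, 102.6, 69.9]
tool_rot: [3.133, -0.001, -1.719]
force: [-0.1, -0.1, -0.3]
width: 75.0
```

>>> arm_command:
  rot:
    - [0, 0, 0]
    - [0, 0, 0]
    - [0, 0, 0]
    - [0, 0, 0]
    - [0, 0, 0]
  slide:
    - [0, 0, 35]
    - [-10, 0, 38]
    - [-20, 0, 38]
    - [-20, 0, 30]
    - [0, 0, 0]
  gripper: [75, 75, 75, 75, 75]

```text
clock: 24.95
eef_pos: [494.8, 102.3, 216.9]
tool_rot: [3.135, 0.0, -1.72]
force: [0.2, -0.2, -0.4]
width: 75.2
```

```bash
python3 - <<'E'
from w import *
p,d,P,c=wrist("w8");Z=P[...,2]
near=np.hypot(P[...,0]-548,P[...,1]-103)<122
q=P[near&(Z>17)&(Z<25)]; print("sq",len(q),*rect(q))
n2=np.hypot(P[...,0]-548,P[...,1]-103)<68
q=P[n2&(Z>48)&(Z<60)]; print("cork",len(q),*rect(q),np.median(q,0))
p,d=get_image("top"); cv2.imwrite("pics/top9.png",p[:,:,::-1])
E
```

```text
tcp [494.8 102.3 216.9] [ 1.7965e+02  3.0000e-02 -9.8550e+01] F [ 0.2 -0.2 -0.4] cam [573.4  90.  359.5]
sq 6510 [548.3 102.7] [161.6 160.9] 81.7
cork 5569 [548.5 102.5] [79.6 50.1] -8.6 [551.24695189 102.08477666  53.25205865]
```

View pics/w8.png

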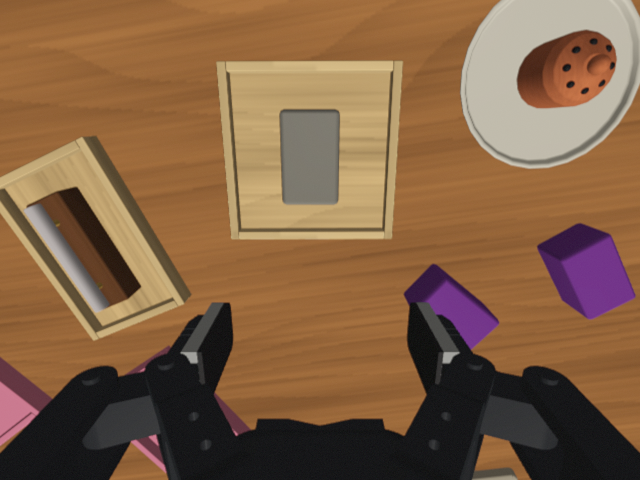

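View pics/top9.png

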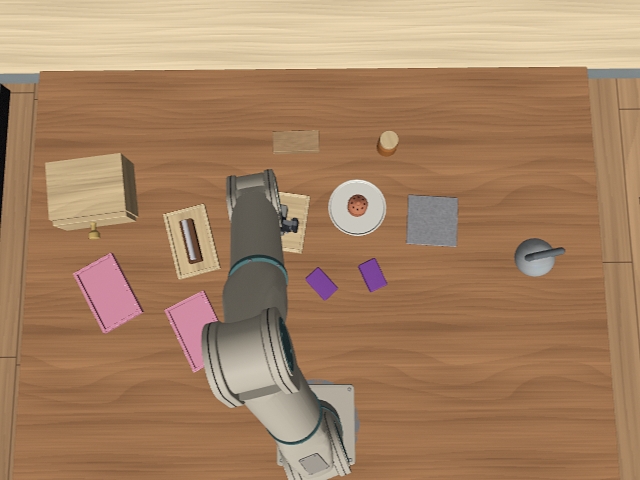

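The wrist view shows the cork centred in the square cubby at (310,157). In the top view the burner is on the tray at (357,205) and the chime in the long cubby at (191,241). The mat is empty and the bystanders are where they were. The arm is clear of everything, so I'm handing in.

```bash
python3 -c "
from cell import ctrl
print(ctrl.finish_job())"
```

```text
the job is handed in; nothing more can be done
None
```

The swap is done and handed in at about 25 s. I parked the cork block on the felt mat, released and standing. Then I moved the burner to the round tray, the chime to the long cubby, and the cork to the square cubby.

**Centring (wrist camera, each object measured against its own place):**
- **Cork:** about 0.3 mm off centre, square to the walls.
- **Burner:** about 1.7 mm off centre, upright.
- **Chime:** about 1.2 mm off centre, yaw the same as the cubby's at 14.7°.

**Forces and bystanders:** The highest wrist reading I saw was about 25 N, at set-down. In the last top picture the kettlebell, carton and jar look unmoved. I judged that by eye and did not measure it.

**Disagreement between cameras:** The side camera read 3 to 7 mm higher in y than the top camera. I relied on close wrist views, which fell between the two.

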